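# Square up a strainer corner on the assembly board

## Robot

A 6-joint arm with a two-finger parallel gripper is mounted at the origin on the work surface. World frame = base frame: x ahead of the robot, y to its left, z up, the work surface at z = 0. Lengths are in m, angles in rad, forces in N, time in s.
With the tool pointing down it reaches from about 0.35 to 0.775 m from the base axis. Payload 5.5 kg.
Tool frame: the origin (TCP) lies on the centre line of the jaws, within the pads' length; the fingertips stand 11 mm ahead of it and the grasp point (between the pads) lies 8 mm behind it; z points along the fingers, y is the line along which they close (so a half turn about z gives the same grasp; the last joint's range is limited). The gripper opens to 85 mm and grips with 20 to 120 N. Pads are 22 mm wide; open, the fingers measure 114 mm over their backs; the gripper's body (76 mm by 85 mm) begins 54 mm behind the grasp point. The pads swing forward as they close: fully open they stand 13 mm farther back than shut.
Start: joints at [-1.434, 0.313, 0.046, 1.304, 0, 1.431], TCP at [0.157, -0.553, 0.242] pointing down, gripper open.
Joint ranges: [-2.76, 2.76], [-0.86, 1.69], [-1.03, 1.26], [-2.2, 2.34], [-1.47, 1.5], [-3.14, 3.14]. Speed limits (rad/s): [2.57, 2.57, 3.14, 3.14, 3.14, 3.14].

## Interface

Orientations are given as a unit quaternion [w, x, y, z].
In Python, from workcell import get_state, eyes, env gives the robot as it stands.
- The arm moves only by the shell command python3 -m inch 'ROWS' [OPENING] [FORCE]. ROWS is JSON, one flat list of numbers, 4 for each row, row after row: the shift along the tool's x, y, z in cm, then the turn about the tool's z in rad. A call has exactly 5 rows; each row shifts and turns the commanded pose from where the row before left it, along the tool's axes as they then stand; what a row does not reach is not made up. A row lasts 1/12 s, in which the tool goes at most 41.7 mm and 7.16 degrees, less where a joint would pass 70% of its speed; a pose out of reach is approached as far as the arm can. A call is refused whole if a number of a shift passes 4.17 or a number of a turn 0.125, either way. A call with a gripper value outside its range is refused whole. OPENING is the opening, from -1 (shut) to 1 (fully open), set as the call begins (- or left out, the last holds). The fingers move at their own pace and stop on an object; FORCE is the grip in N (left out, the last holds). Time passes only in rows, so rows that do not move let the fingers close, or fill a call up. It gives the time, the measured TCP pose, the force, the opening and the grip force at its end, in the units of the state.
- get_state(): the state, without advancing time (a new reading comes with each control period).
- eyes.read_camera(name): name is "scene" or "top" or "wrist"; returns the picture (420x560x3 uint8, red, green, blue); there is no depth.
- eyes.camera_info(name): a dict with "fovy" (degrees; the focal length in pixels is half the picture's height over the tangent of half this angle, whatever the lens; pixels are square), "cx", "cy" (the principal point, pixels), "xyz" and "orientation" of the camera in the world. Camera axes: x right, y down, z forward; pixel columns grow to the right and rows downward; lengths in m; the calibration is good to about 2 mm. A picture is of the moment at which its call begins: read the wrist's pose just before it. camera_info takes no time and is no camera call; for the wrist camera it gives the pose at the moment of the call.
- env.hand_in(): hands the job in; it is judged then, once.
The state is a dict: "clock": time; "joint_pos": joint angles; "qvel": joint speeds; "tau": joint torques, N m; "tcp_pos": TCP position; "orientation": TCP orientation; "wrist_force": force on the tool from outside, world axes, zero at the start; "ft_torque": the same for the moment, N m; "finger_gap": finger opening in m; "grip_force": force on a finger pad.
Only numpy, scipy, OpenCV 4.12 (cv2) and the standard library are available. Lean on these libraries where they do the work, as an engineer would, in place of code of your own. Each camera call takes 0.05 s, during which the arm holds its last target. There are 200 camera calls.

## Task

On the assembly board, make up the corner of a canvas strainer ready for gluing: push the long bar square and flush into the fence corner, its side along the long fence and its end hard against the short fence, and push the short bar flush along the short fence with its end butted hard against the side of the long bar. Both bars finish lying flat on the board; leave the offcut, the cup, the flask, the brush pot and the copper bowl where they stand.

Things in the scene. Friction and masses are not known exactly. Their poses are not given: they have to be found in the camera images.
- board: Fixed grey board, base 220 x 250 x 12 mm (x, y, z); origin at the centre of its underside, z up. Two wooden fences, 20 mm thick, 18 mm above the base, form a right-angled corner: the long one (250 mm) runs along board y, inner face at x = +90 mm; the short one (130 mm) along board x from x = -40 to +90 mm, inner face at y = -105 mm. Its place and yaw (up to 0.5 rad) vary.
- corner (a point): The inner corner of the fences, at the level of the base's top (12 mm above the table), at board (90, -105, 12) mm; axes as the board's. The base's free surface lies towards -x and +y from here.
- long_bar: Loose plain pale wood bar, 160 x 32 x 22 mm (x, y, z of the body), both ends cut square; origin at its centre. It starts flat on the table (centre 11 mm up). Either end may go to the corner.
- short_bar: Loose plain pale wood bar of the same 32 x 22 mm section, 100 mm long along its x; origin at its centre; starts flat on the table.
- offcut: Loose offcut of the same 32 x 22 mm stock, only 55 mm long along its x; origin at its centre. Not used: leave it.
- cup: Small white open cup, 48 mm across the rim and 42 mm high, standing on the board's base in the open area inside the fences; origin at the centre of its underside. Leave it.
- flask: Green glass flask, 86 mm across the belly and 112 mm high, on the table just beyond the long fence; origin at the centre of its underside. Leave it.
- brush_pot: Terracotta pot, 86 mm across and 100 mm high, with brushes standing up to 215 mm; origin at the centre of its underside. Leave it.
- copper_bowl: Copper bowl, 84 mm across and 45 mm high; origin at the centre of its underside. Leave it.

How it is judged:
By the outcome, as a careful person would: the job done as asked, in the order asked, and still so for the second after the job is handed in, with the robot touching nothing.
It also fails if it takes over 72 s, if anything falls off the work surface, if the arm or the gripper's body presses on something with over 40 N, if the wrist force passes 120 N, or if a joint passes its speed limit or range.

## Working session

There is one attempt and no reset: what is moved stays moved. The work goes in short steps, Python scripts to look and compute and a shell command to move; the robot and the scene stay as the last step left them, time stands still between calls to the robot, and variables do not carry over. Pictures are saved under pics/ and viewed, at most 10 in all, crops included, and the job is handed in when it is done.

```bash
ls; mkdir -p pics
python3 - <<'E'
from workcell import get_state, eyes
import cv2, numpy as np
s=get_state();print({k:np.round(v,3).tolist() for k,v in s.items()})
for n in("top","scene"):
    print(n,eyes.camera_info(n)); cv2.imwrite(f"pics/{n}0.png",eyes.read_camera(n)[:,:,::-1])
E
```

```text
pics
{'clock': 0.0, 'joint_pos': [-1.434, 0.314, 0.045, 1.304, -0.0, 1.431], 'qvel': [-0.0, 0.001, -0.0, -0.002, 0.001, -0.002], 'tau': [-0.0, -48.062, 29.854, 0.019, -0.0, -0.0], 'tcp_pos': [0.157, -0.553, 0.241], 'orientation': [-0.001, 0.99, 0.138, -0.0], 'wrist_force': [-0.255, 0.173, -0.284], 'ft_torque': [0.02, -0.007, -0.014], 'grip_force': 0.0, 'finger_gap': 0.085}
top {'fovy': 54.040476282844395, 'cx': 281.893264717159, 'cy': 215.16590530440342, 'xyz': array([0.38173679, 0.03133811, 0.91327006]), 'orientation': array([-0.08042114,  0.70355888, -0.70161324,  0.07922247])}
scene {'fovy': 46.9746043857062, 'cx': 281.7926591676856, 'cy': 203.9112706300373, 'xyz': array([1.27438687, 0.36963958, 0.72480126]), 'orientation': array([-0.22863473,  0.48845958,  0.76313705, -0.35602703])}
```

View pics/top0.png

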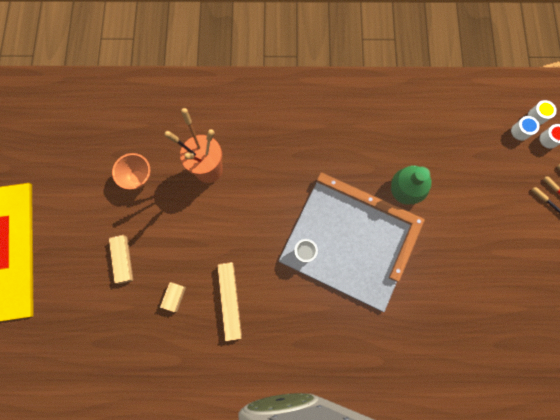

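View pics/scene0.png

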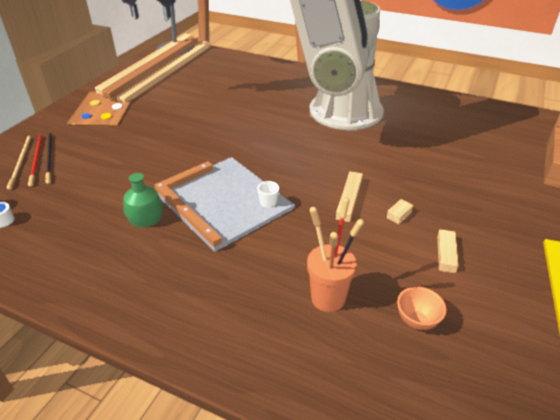

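Top view: board with corner at about (418,222), cup at (306,250), long bar at (230,301), short bar at (121,260), offcut at (173,297). The scene view confirms the layout. Measuring now.

```bash
cat > h.py <<'E'
import numpy as np, cv2
from workcell import get_state, eyes
from scipy.spatial.transform import Rotation as R
def rot(q): q=np.asarray(q); return R.from_quat([q[1],q[2],q[3],q[0]]).as_matrix()
def cast(ci,px,z):
    f=210/np.tan(np.radians(ci['fovy']/2)); px=np.atleast_2d(px).astype(float)
    d=np.c_[(px[:,0]-ci['cx'])/f,(px[:,1]-ci['cy'])/f,np.ones(len(px))]@rot(ci['orientation']).T
    o=np.asarray(ci['xyz']); return (o+d*((z-o[2])/d[:,2])[:,None])[:,:2]
def proj(ci,P):
    f=210/np.tan(np.radians(ci['fovy']/2)); c=(np.atleast_2d(P)-ci['xyz'])@rot(ci['orientation'])
    return c[:,:2]/c[:,2:]*f+[ci['cx'],ci['cy']]
def blobs(im,lo,hi,amin=100):
    h=cv2.cvtColor(im,cv2.COLOR_RGB2HSV); m=cv2.inRange(h,np.array(lo),np.array(hi))
    m=cv2.morphologyEx(m,cv2.MORPH_OPEN,np.ones((3,3),np.uint8))
    cs,_=cv2.findContours(m,cv2.RETR_EXTERNAL,cv2.CHAIN_APPROX_NONE)
    return [c[:,0] for c in cs if cv2.contourArea(c)>amin]
def rect(P):  # centre, long, short (m), yaw of long axis
    (c,(w,h),_)=r=cv2.minAreaRect((P*1000).astype(np.float32)); b=cv2.boxPoints(r)/1000
    e=[b[1]-b[0],b[2]-b[1]]; e.sort(key=np.linalg.norm); y=np.arctan2(e[1][1],e[1][0])
    return np.r_[np.array(c)/1000,max(w,h)/1000,min(w,h)/1000,(y+np.pi/2)%np.pi-np.pi/2]
BAR=((14,60,110),(30,200,255)); FEN=((3,120,90),(13,255,255))
E
python3 - <<'E'
from h import *
im=eyes.read_camera("top");ci=eyes.camera_info("top")
hsv=cv2.cvtColor(im,cv2.COLOR_RGB2HSV)
for p in [(230,300),(121,260),(173,297),(370,200),(408,250),(350,250),(306,250),(410,185),(200,160)]: print(p,hsv[p[1],p[0]])
for n,(m,z) in dict(bar=(BAR,.022),fen=(FEN,.030),board=(((95,15,90),(125,90,255)),.012),green=(((50,80,30),(90,255,255)),.04)).items():
    for c in blobs(im,*m,150): print(n,c.mean(0).round(),rect(cast(ci,c,z)).round(4))
E
```

```text
(230, 300) [ 22 107 250]
(121, 260) [ 22 104 251]
(173, 297) [ 23 100 253]
(370, 200) [176  17 219]
(408, 250) [ 13 159 220]
(350, 250) [109  10 201]
(306, 250) [ 28  17 198]
(410, 185) [ 62 103  92]
(200, 160) [  3 199 124]
bar [172. 297.] [ 0.4084  0.2649  0.0585  0.0399 -0.3098]
bar [229. 301.] [0.4011 0.145  0.1631 0.0374 0.1421]
bar [120. 259.] [0.49   0.3838 0.1041 0.0418 0.2246]
bar [290.  33.] [1.0492 0.0422 1.4096 0.183  1.5688]
fen [291. 238.] [ 0.5638  0.0398  1.3415  0.7842 -1.5675]
green [410. 184.] [ 0.6575 -0.2527  0.0841  0.0794  1.5041]
```

Run:
```python
from h import *
im=eyes.read_camera("top");ci=eyes.camera_info("top")
for n,m,z in [("fen",((5,130,150),(16,255,255)),.03),("board",((90,0,120),(135,60,255)),.012),("cup",((0,0,120),(40,45,255)),.042),("cop",((3,100,120),(13,255,255)),.03)]:
    for c in blobs(im,*m,120):
        if 180<c[:,1].mean()<320 or n=="cop":
            P=cast(ci,c,z); b=cv2.approxPolyDP((P*1e4).astype(np.int32)[:,None],60,True)[:,0]/1e4
            print(n,c.mean(0).round(),rect(P).round(4),b.tolist() if len(b)<13 else len(b))
w=eyes.camera_info("wrist"); s=get_state(); Rt=rot(s['orientation'])
print("wristcam in tool",(Rt.T@(w['xyz']-s['tcp_pos'])).round(4),(Rt.T@rot(w['orientation'])).round(3).tolist(),w['fovy'])
```

```text
fen [405. 242.] [ 0.5229 -0.2392  0.1576  0.0783 -0.0107] [[0.6019, -0.2034], [0.5928, -0.2029], [0.5681, -0.2519], [0.4783, -0.2094], [0.4613, -0.2212], [0.4676, -0.2045], [0.457, -0.1996], [0.4444, -0.2159], [0.5794, -0.279], [0.5997, -0.2319]]
fen [352. 190.] [ 0.6419 -0.1232  0.0863  0.0224  1.1288] [[0.6687, -0.0881], [0.6499, -0.0831], [0.6177, -0.151], [0.6293, -0.1649]]
board [339. 247.] [ 0.5219 -0.1137  0.2477  0.1963  1.125 ] 28
cup [306. 250.] [ 0.5054 -0.0163  0.0494  0.0469 -0.0157] [[0.53, -0.0122], [0.5191, 0.0027], [0.4976, 0.0071], [0.4807, -0.0181], [0.4914, -0.0373], [0.5171, -0.0398]]
cop [ 47. 366.] [0.2683 0.5023 0.1871 0.0241 1.5022] [[0.2749, 0.5956], [0.2615, 0.5793], [0.273, 0.575], [0.2596, 0.5527], [0.262, 0.4089], [0.2846, 0.5644]]
cop [ 63. 315.] [ 0.3702  0.4893  0.1214  0.0122 -1.5679] [[0.3719, 0.55], [0.364, 0.5051], [0.3703, 0.4286], [0.3764, 0.4313]]
cop [ 83. 280.] [0.444  0.4273 0.2799 0.1388 1.5551] 30
cop [ 94. 216.] [ 0.5876  0.446   0.2789  0.1525 -1.493 ] 17
cop [217. 247.] [ 0.5638  0.0378  1.3374  0.7841 -1.5675] 263
wristcam in tool [ 6.930e-02  1.000e-04 -1.323e-01] [[-0.0, -0.962, -0.273], [1.0, -0.0, -0.0], [0.0, -0.273, 0.962]] 68.8652977235177
```

```bash
cat >> h.py <<'E'
def plan(*wps,step=.036):
    """wps: (x,y,z,psi[,nrows]); prints rows in tool axes from the present pose"""
    s=get_state(); M=rot(s['orientation']); p=np.array(s['tcp_pos']); psi=np.arctan2(M[1,0],M[0,0]); rows=[]
    if PSI0 is not None: psi+=2*np.pi*round((PSI0-psi)/2/np.pi)
    for w in wps:
        t=np.array(w[:3]); dps=w[3]-psi; d=t-p
        n=w[4] if len(w)>4 else int(max(np.ceil(np.linalg.norm(d)/step),np.ceil(abs(dps)/.12),1))
        for i in range(n):
            c,sn=np.cos(psi),np.sin(psi); e=d/n*100
            rows.append([e[0]*c+e[1]*sn,e[0]*sn-e[1]*c,-e[2],-dps/n]); psi+=dps/n
        p=t
    while len(rows)%5: rows.append([0,0,0,0])
    r=np.round(rows,3)
    for k in range(0,len(r),5): print("[%s]"%", ".join(",".join("%g"%round(v,2+(j==3)) for j,v in enumerate(q)) for q in r[k:k+5]))
PSI0=None
E
python3 - <<'E'
from h import *
plan((.45,-.25,.20,.277+1.5,13),(.401,.147,.15,3.284,12))
E
```

```text
[2.8,-1.62,0.32,-0.115, 2.97,-1.29,0.32,-0.115, 3.1,-0.94,0.32,-0.115, 3.19,-0.58,0.32,-0.115, 3.24,-0.21,0.32,-0.115]
[3.24,0.17,0.32,-0.115, 3.2,0.54,0.32,-0.115, 3.11,0.9,0.32,-0.115, 2.99,1.26,0.32,-0.115, 2.82,1.59,0.32,-0.115]
[2.62,1.91,0.32,-0.115, 2.38,2.19,0.32,-0.115, 2.12,2.46,0.32,-0.115, 3.32,0.28,0.42,-0.126, 3.26,0.69,0.42,-0.126]
[3.15,1.1,0.42,-0.126, 2.99,1.48,0.42,-0.126, 2.78,1.84,0.42,-0.126, 2.52,2.18,0.42,-0.126, 2.23,2.48,0.42,-0.126]
[1.9,2.74,0.42,-0.126, 1.55,2.95,0.42,-0.126, 1.16,3.12,0.42,-0.126, 0.76,3.24,0.42,-0.126, 0.35,3.32,0.42,-0.126]
```

```bash
python3 -m inch '[2.8,-1.62,0.32,-0.115, 2.97,-1.29,0.32,-0.115, 3.1,-0.94,0.32,-0.115, 3.19,-0.58,0.32,-0.115, 3.24,-0.21,0.32,-0.115]' 1
python3 -m inch '[3.24,0.17,0.32,-0.115, 3.2,0.54,0.32,-0.115, 3.11,0.9,0.32,-0.115, 2.99,1.26,0.32,-0.115, 2.82,1.59,0.32,-0.115]'
python3 -m inch '[2.62,1.91,0.32,-0.115, 2.38,2.19,0.32,-0.115, 2.12,2.46,0.32,-0.115, 3.32,0.28,0.42,-0.124, 3.26,0.69,0.42,-0.124]'
python3 -m inch '[3.15,1.1,0.42,-0.124, 2.99,1.48,0.42,-0.124, 2.78,1.84,0.42,-0.124, 2.52,2.18,0.42,-0.124, 2.23,2.48,0.42,-0.124]'
python3 -m inch '[1.9,2.74,0.42,-0.124, 1.55,2.95,0.42,-0.124, 1.16,3.12,0.42,-0.124, 0.76,3.24,0.42,-0.124, 0.35,3.32,0.42,-0.124]'
python3 - <<'E'
from h import *
s=get_state(); M=rot(s['orientation']); print(s['clock'],np.round(s['tcp_pos'],4),np.arctan2(M[1,0],M[0,0]),np.round(s['joint_pos'],2))
ci=eyes.camera_info("wrist"); im=eyes.read_camera("wrist"); cv2.imwrite("pics/w1.png",im[:,:,::-1])
for c in blobs(im,*BAR,800):
    print(c.mean(0).round(),rect(cast(ci,c,.022)).round(4),len(c))
E
```

```text
clock: 0.62
tcp_pos: [0.2705, -0.4355, 0.226]
orientation: [-0.0, 0.91, 0.415, 0.0]
wrist_force: [0.4, -0.4, 0.5]
finger_gap: 0.0856
grip_force: 0.0
clock: 1.03
tcp_pos: [0.3837, -0.3192, 0.2101]
orientation: [0.0, 0.754, 0.657, -0.0]
wrist_force: [0.3, 0.1, -0.2]
finger_gap: 0.085
grip_force: 0.0
clock: 1.45
tcp_pos: [0.4441, -0.1837, 0.1916]
orientation: [-0.0, 0.529, 0.849, 0.0]
wrist_force: [1.4, 1.2, -0.6]
finger_gap: 0.0854
grip_force: 0.0
clock: 1.87
tcp_pos: [0.4241, -0.0176, 0.1711]
orientation: [0.0, 0.245, 0.969, -0.0]
wrist_force: [-0.3, 0.7, -0.5]
finger_gap: 0.0854
grip_force: 0.0
clock: 2.28
tcp_pos: [0.407, 0.1482, 0.1501]
orientation: [0.0, -0.062, 0.998, -0.0]
wrist_force: [0.7, 0.5, 0.1]
finger_gap: 0.0857
grip_force: 0.0
2.2833 [0.407  0.1482 0.1501] -3.017316610001139 [ 0.16  0.09 -0.46  1.01 -0.    0.04]
[502. 292.] [0.4655 0.3737 0.0675 0.0469 0.2234] 211
[405. 220.] [ 0.4081  0.2623  0.0557  0.0429 -0.3096] 179
[275. 190.] [0.402  0.1449 0.1605 0.0323 0.1385] 428
```

View pics/w1.png

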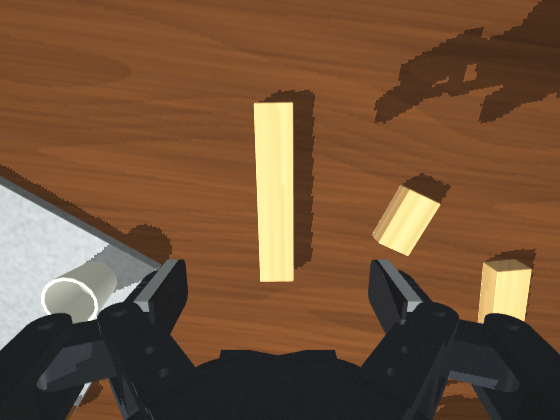

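The wrist view shows the long bar at (274,192), measured as 160.5 x 32.3 mm, which matches its given size. Descend and grip.

Run:
```python
import h; h.PSI0=3.27
h.plan((.402,.1449,.014,3.280,5))
```

```text
[0.1,-0.14,2.71,-0.001, 0.1,-0.14,2.71,-0.001, 0.1,-0.14,2.71,-0.001, 0.1,-0.14,2.71,-0.001, 0.1,-0.14,2.71,-0.001]
```

```bash
python3 -m inch '[0.1,-0.14,3.4,-0.001, 0.1,-0.14,3.4,-0.001, 0.1,-0.14,2.8,-0.001, 0.1,-0.14,2.3,-0.001, 0.1,-0.14,1.66,-0.001]' 1
python3 -m inch '[0,0,0,0, 0,0,0,0, 0,0,0,0, 0,0,0,0, 0,0,0,0]' -1 40
python3 -m inch '[0,0,0,0, 0,0,0,0, 0,0,0,0, 0,0,0,0, 0,0,0,0]'
```

```text
clock: 2.75
tcp_pos: [0.4019, 0.1389, 0.0126]
orientation: [-0.001, -0.062, 0.998, -0.0]
wrist_force: [-0.7, -0.0, 0.3]
finger_gap: 0.0855
grip_force: 0.0
clock: 3.17
tcp_pos: [0.4051, 0.1394, 0.0162]
orientation: [0.002, -0.062, 0.998, 0.0]
wrist_force: [0.5, 0.5, -0.7]
finger_gap: 0.0309
grip_force: 39.9
clock: 3.58
tcp_pos: [0.4051, 0.1394, 0.0162]
orientation: [0.002, -0.062, 0.998, 0.0]
wrist_force: [0.2, 0.7, 6.3]
finger_gap: 0.031
grip_force: 40.6
```

Run:
```python
import h, numpy as np; h.PSI0=3.28
y=-.444; bx=np.array([np.cos(y),np.sin(y)]); by=np.array([-bx[1],bx[0]])
C=np.array([.568,-.252]); g=C-.048*bx+.105*by; print(g)
h.plan((.402,.1449,.15,3.28,4),(g[0],g[1],.15,np.pi+1.127,11))
```

```text
[ 0.56975733 -0.13656209]
[0.06,0.14,-3.34,-0.004, 0.06,0.14,-3.34,-0.004, 0.06,0.15,-3.34,-0.004, 0.06,0.15,-3.34,-0.004, -1.16,-2.74,-0,-0.09]
[-0.91,-2.84,-0,-0.09, -0.65,-2.91,-0,-0.09, -0.38,-2.95,-0,-0.09, -0.12,-2.98,-0,-0.09, 0.15,-2.98,-0,-0.09]
[0.42,-2.95,-0,-0.09, 0.68,-2.9,-0,-0.09, 0.94,-2.83,-0,-0.09, 1.19,-2.73,-0,-0.09, 1.43,-2.62,-0,-0.09]
```

```bash
python3 -m inch '[0,0,-3.4,0, 0,0,-3.4,0, 0,0,-3.4,0, -1.16,-2.74,0,-0.09, -0.91,-2.84,0,-0.09]'
python3 -m inch '[-0.65,-2.91,0,-0.09, -0.38,-2.95,0,-0.09, -0.12,-2.98,0,-0.09, 0.15,-2.98,0,-0.09, 0.42,-2.95,0,-0.09]'
python3 -m inch '[0.68,-2.9,0,-0.09, 0.94,-2.83,0,-0.09, 1.19,-2.73,0,-0.09, 1.43,-2.62,0,-0.09, 0,0,0,0]'
python3 -m inch '[0,0,0,0, 0,0,0,0, 0,0,0,0, 0,0,0,0, 0,0,0,0]'
python3 - <<'E'
from h import *
s=get_state(); M=rot(s['orientation']); print(s['clock'],np.round(s['tcp_pos'],4),np.arctan2(M[1,0],M[0,0]),np.round(s['joint_pos'],2))
for n in("wrist","top"): cv2.imwrite(f"pics/{n}2.png",eyes.read_camera(n)[:,:,::-1])
E
```

```text
clock: 4.0
tcp_pos: [0.4353, 0.0879, 0.1199]
orientation: [0.003, -0.155, 0.988, -0.001]
wrist_force: [0.4, 0.6, -2.4]
finger_gap: 0.0312
grip_force: 40.5
clock: 4.42
tcp_pos: [0.5082, -0.0431, 0.1173]
orientation: [0.0, -0.37, 0.929, -0.0]
wrist_force: [0.2, -0.0, -0.7]
finger_gap: 0.0309
grip_force: 40.5
clock: 4.83
tcp_pos: [0.5704, -0.1501, 0.1173]
orientation: [0.001, -0.528, 0.849, -0.003]
wrist_force: [1.3, -0.0, -0.6]
finger_gap: 0.031
grip_force: 40.6
clock: 5.25
tcp_pos: [0.5668, -0.1439, 0.1169]
orientation: [-0.0, -0.529, 0.849, 0.0]
wrist_force: [0.1, 0.7, -1.4]
finger_gap: 0.031
grip_force: 40.5
5.25 [ 0.5668 -0.1439  0.1169] -2.027361790158446 [-0.39  0.4  -0.15  1.03 -0.   -1.5 ]
```

View pics/wrist2.png

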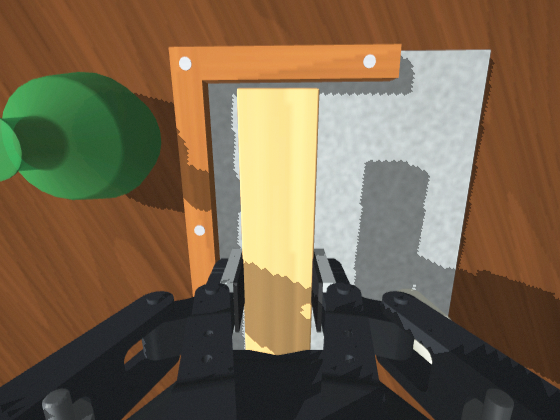

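The wrist view shows the inner corner near (206,80), the long fence running down from it, the short fence along the top, and the held bar with its end at row 88 over columns 237–319.

```bash
cat >> h.py <<'E'
def line(ci,px,z):
    P=cast(ci,px,z).astype(np.float32); vx,vy,x0,y0=cv2.fitLine(P,cv2.DIST_HUBER,0,.001,.001).ravel()
    res=np.abs((P-[x0,y0])@np.array([-vy,vx])); return np.array([x0,y0]),np.array([vx,vy]),res.max()
def meet(a,b):
    t=np.linalg.solve(np.c_[a[1],-b[1]],b[0]-a[0]); return a[0]+t[0]*a[1]
E
python3 - <<'E'
from h import *
im=cv2.imread("pics/wrist2.png")[:,:,::-1].copy();ci=eyes.camera_info("wrist")
h=cv2.cvtColor(im,cv2.COLOR_RGB2HSV)
for x in(260,340,380): print(x,[tuple(h[y,x]) for y in range(74,92)])
print([tuple(h[110,x]) for x in range(196,220)])
m=(h[...,0]>=5)&(h[...,0]<=16)&(h[...,1]>130)&(h[...,2]>200)
A=[(np.where(m[y,170:235])[0].max()+170.5,y) for y in range(92,145)]
B=[(x,np.where(m[40:100,x])[0].max()+40.5) for x in list(range(215,232))+list(range(325,395))]
a=line(ci,A,.03);b=line(ci,B,.03)
print(a,b,"corner",meet(a,b),"yaws",np.arctan(a[1][1]/a[1][0])-np.pi/2,np.arctan(b[1][1]/b[1][0]))
bar=[c for c in blobs(im,(15,60,100),(32,200,255),3000)][0]
top=bar[(bar[:,1]<230)];z=get_state()['tcp_pos'][2]+.0058
L=top[(top[:,0]<260)&(top[:,1]>95)];Rr=top[(top[:,0]>300)&(top[:,1]>95)];E=top[(top[:,1]<95)&(top[:,0]>245)&(top[:,0]<310)]
l,r,e=[line(ci,q+.0,z) for q in(L,Rr,E)]
print([np.arctan2(q[1][1],q[1][0]) for q in(l,r,e)],[q[2] for q in (l,r,e)],"end corners",meet(l,e),meet(r,e))
E
```

```text
260 [(np.uint8(14), np.uint8(172), np.uint8(208)), (np.uint8(14), np.uint8(171), np.uint8(207)), (np.uint8(14), np.uint8(171), np.uint8(210)), (np.uint8(13), np.uint8(169), np.uint8(213)), (np.uint8(13), np.uint8(171), np.uint8(203)), (np.uint8(13), np.uint8(170), np.uint8(153)), (np.uint8(13), np.uint8(160), np.uint8(113)), (np.uint8(12), np.uint8(162), np.uint8(110)), (np.uint8(11), np.uint8(98), np.uint8(114)), (np.uint8(90), np.uint8(13), np.uint8(122)), (np.uint8(102), np.uint8(10), np.uint8(122)), (np.uint8(90), np.uint8(12), np.uint8(124)), (np.uint8(96), np.uint8(10), np.uint8(125)), (np.uint8(16), np.uint8(31), np.uint8(141)), (np.uint8(18), np.uint8(114), np.uint8(215)), (np.uint8(23), np.uint8(107), np.uint8(251)), (np.uint8(24), np.uint8(99), np.uint8(253)), (np.uint8(25), np.uint8(97), np.uint8(254))]
340 [(np.uint8(13), np.uint8(168), np.uint8(213)), (np.uint8(14), np.uint8(171), np.uint8(212)), (np.uint8(13), np.uint8(168), np.uint8(216)), (np.uint8(14), np.uint8(170), np.uint8(206)), (np.uint8(14), np.uint8(166), np.uint8(157)), (np.uint8(13), np.uint8(159), np.uint8(
[... 2274 characters left out ...]
nt8(83), np.uint8(8), np.uint8(128)), (np.uint8(90), np.uint8(12), np.uint8(128)), (np.uint8(75), np.uint8(8), np.uint8(127)), (np.uint8(85), np.uint8(12), np.uint8(125))]
(array([ 0.580841  , -0.23096412], dtype=float32), array([0.4350177, 0.9004219], dtype=float32), np.float32(0.0004051057)) (array([ 0.5190474 , -0.22963929], dtype=float32), array([ 0.90362537, -0.42832372], dtype=float32), np.float32(0.00041112304)) corner [ 0.5698476  -0.25371888] yaws -0.45005798 -0.44263688
[np.float32(1.1131448), np.float32(1.113306), np.float32(-0.45694783)] [np.float32(0.0002829535), np.float32(0.00023682923), np.float32(2.2685889e-08)] end corners [ 0.54494345 -0.22513588] [ 0.5166789  -0.21123952]
```

Corner at (0.570, -0.254), yaw -0.446. The held bar is 15 mm from the short fence and 34 mm from the long one. Lower it, then slide it toward the short fence.

```bash
python3 -m inch '[0,-0.2,2,-0.011, 0,-0.2,2,0, 0,-0.2,2,0, 0,0,1.3,0, 0,0,0.7,0]'
python3 -m inch '[0,0,0.4,0, 0,0,0.3,0, 0,0,0.1,0, 0,0,0,0, 0,0,0,0]'
python3 -m inch '[0.3,0,0,0, 0.3,0,0,0, 0.3,0,0,0, 0.2,0,0,0, 0,0,0,0]'
```

```text
clock: 5.77
tcp_pos: [0.5713, -0.1468, 0.0348]
orientation: [-0.001, -0.533, 0.846, 0.001]
wrist_force: [-0.6, 0.4, -1.6]
finger_gap: 0.0313
grip_force: 40.6
clock: 6.18
tcp_pos: [0.5731, -0.1478, 0.0295]
orientation: [0.0, -0.533, 0.846, -0.001]
wrist_force: [0.6, -0.1, -1.0]
finger_gap: 0.031
grip_force: 40.6
clock: 6.6
tcp_pos: [0.5676, -0.1581, 0.0288]
orientation: [-0.0, -0.533, 0.846, -0.0]
wrist_force: [-0.5, 0.8, -1.2]
finger_gap: 0.031
grip_force: 40.6
```

```bash
python3 -m inch '[0.15,0,0,0, 0.15,0,0,0, 0.1,0,0,0, 0.1,0,0,0, 0.0,0,0,0]'
python3 -m inch '[0.0,0,0.1,0, 0.05,0,0,0, 0.05,0,0,0, 0,0,0,0, 0,0,0,0]'
```

```text
clock: 7.02
tcp_pos: [0.5662, -0.1605, 0.0288]
orientation: [0.001, -0.533, 0.846, 0.001]
wrist_force: [2.9, 5.2, 0.6]
finger_gap: 0.0309
grip_force: 40.7
clock: 7.43
tcp_pos: [0.5663, -0.1606, 0.0283]
orientation: [0.002, -0.534, 0.846, 0.001]
wrist_force: [3.0, 8.4, 2.3]
finger_gap: 0.0311
grip_force: 41.0
```

```bash
python3 -m inch '[0,0,0,0, 0,0,0,0, 0,0,0,0, 0,0,0,0, 0,0,0,0]' 0.1
python3 -m inch '[0,0,-1,0, 0,0,-2,0, 0,0,-2,0, 0,0,0,0, 0,0,0,0]'
python3 -m inch '[0,0,0,0, 0,0,0,0, 0,0,0,0, 0,0,0,0, 0,0,0,0]' 1
cat >> h.py <<'E'
C=np.array([.5698,-.2537]); Y=-.4463; BX=np.array([np.cos(Y),np.sin(Y)]); BY=np.array([-BX[1],BX[0]])
def W(x,y): return tuple(C+x*BX+y*BY)      # corner-relative board -> world
def Bd(p): d=np.asarray(p)[...,:2]-C; return np.stack([d@BX,d@BY],-1)
E
python3 - <<'E'
import h; h.PSI0=4.26
s=h.get_state(); print(h.Bd(s['tcp_pos']),s['tcp_pos'])
h.plan((*h.W(-.085,.08),.085,2.695,13),(*h.W(-.085,.08),.019,2.695,4))
E
```

```text
clock: 7.85
tcp_pos: [0.5651, -0.1633, 0.0277]
orientation: [-0.0, -0.533, 0.846, -0.0]
wrist_force: [0.7, 0.1, 0.3]
finger_gap: 0.0465
grip_force: 0.0
clock: 8.27
tcp_pos: [0.5665, -0.1636, 0.0797]
orientation: [0.001, -0.533, 0.846, -0.002]
wrist_force: [-0.1, 0.2, 0.3]
finger_gap: 0.0469
grip_force: 0.0
clock: 8.68
tcp_pos: [0.5648, -0.1628, 0.0771]
orientation: [-0.0, -0.533, 0.846, 0.0]
wrist_force: [0.6, -0.5, -0.5]
finger_gap: 0.0858
grip_force: 0.0
[-0.04374626  0.07988881] [ 0.56482115 -0.16275404  0.07705611]
[-0,0.32,-0.06,0.121, 0.04,0.32,-0.06,0.121, 0.08,0.31,-0.06,0.121, 0.11,0.3,-0.06,0.121, 0.15,0.28,-0.06,0.121]
[0.18,0.26,-0.06,0.121, 0.21,0.24,-0.06,0.121, 0.24,0.21,-0.06,0.121, 0.26,0.18,-0.06,0.121, 0.28,0.15,-0.06,0.121]
[0.3,0.11,-0.06,0.121, 0.31,0.08,-0.06,0.121, 0.32,0.04,-0.06,0.121, 0,0,1.65,-0, 0,0,1.65,-0]
[0,0,1.65,-0, 0,0,1.65,-0, 0,0,0,0, 0,0,0,0, 0,0,0,0]
```

```bash
python3 -m inch '[0,0.32,-0.06,0.121, 0.04,0.32,-0.06,0.121, 0.08,0.31,-0.06,0.121, 0.11,0.3,-0.06,0.121, 0.15,0.28,-0.06,0.121]'
python3 -m inch '[0.18,0.26,-0.06,0.121, 0.21,0.24,-0.06,0.121, 0.24,0.21,-0.06,0.121, 0.26,0.18,-0.06,0.121, 0.28,0.15,-0.06,0.121]'
python3 -m inch '[0.3,0.11,-0.06,0.121, 0.31,0.08,-0.06,0.121, 0.32,0.04,-0.06,0.121, 0,0,1.65,0, 0,0,1.65,0]'
python3 -m inch '[0,0,0,0, 0,0,0,0, 0,0,0,0, 0,0,0,0, 0,0,0,0]'
python3 - <<'E'
from h import *
import h; h.PSI0=2.69
s=get_state(); M=rot(s['orientation']); print(s['clock'],Bd(s['tcp_pos']),s['tcp_pos'],np.arctan2(M[1,0],M[0,0]))
cv2.imwrite("pics/w3.png",eyes.read_camera("wrist")[:,:,::-1])
plan((*W(-.085,.08),.019,2.695,3))
E
```

```text
clock: 9.1
tcp_pos: [0.5505, -0.1559, 0.0804]
orientation: [-0.0, -0.254, 0.967, 0.0]
wrist_force: [-0.3, -0.3, -0.7]
finger_gap: 0.0852
grip_force: 0.0
clock: 9.52
tcp_pos: [0.5362, -0.149, 0.0834]
orientation: [-0.0, 0.046, 0.999, 0.0]
wrist_force: [0.5, 0.8, -0.0]
finger_gap: 0.0856
grip_force: 0.0
clock: 9.93
tcp_pos: [0.5287, -0.1453, 0.0531]
orientation: [0.001, 0.223, 0.975, -0.0]
wrist_force: [0.1, 0.4, -1.2]
finger_gap: 0.0852
grip_force: 0.0
clock: 10.35
tcp_pos: [0.5285, -0.1453, 0.0534]
orientation: [0.001, 0.223, 0.975, -0.0]
wrist_force: [-0.1, -0.7, -0.6]
finger_gap: 0.0852
grip_force: 0.0
10.35 [-0.08403786  0.07998259] [ 0.52851658 -0.14527834  0.05340023] 2.6928146136519606
[0.03,0,1.14,-0.001, 0.03,0,1.14,-0.001, 0.03,0,1.14,-0.001, 0,0,0,0, 0,0,0,0]
```

View pics/w3.png

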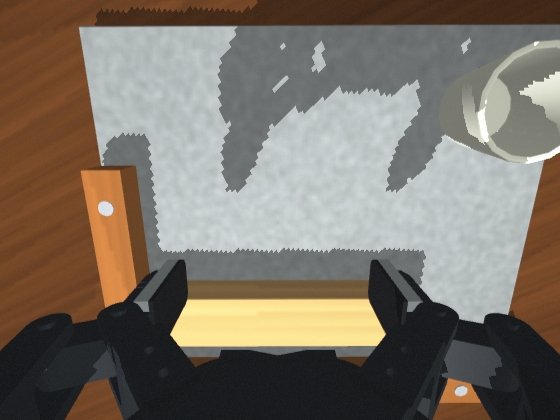

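Run:
```python
from h import *
im=cv2.imread("pics/w3.png");ci=eyes.camera_info("wrist");g=im.sum(2)
for x in(200,280,360): print(x,[int(v) for v in g[270:352:3,x]])
for z,r in((.034,298),(.012,281),(.034,346)): print(z,r,(Bd(cast(ci,[(200,r),(280,r),(360,r)],z))*1000).round(1).tolist())
s=get_state();p=np.array(s['tcp_pos']);M=rot(s['orientation'])
print(proj(ci,[p+M@[x,0,0.0] for x in(-.011,0,.011)]))
```

```text
200 [336, 358, 342, 332, 256, 274, 282, 276, 270, 262, 606, 630, 638, 650, 652, 633, 618, 623, 624, 626, 629, 638, 640, 636, 631, 627, 326, 338]
280 [338, 346, 333, 319, 259, 249, 268, 269, 263, 264, 617, 622, 631, 643, 612, 611, 617, 624, 631, 617, 621, 630, 636, 634, 631, 612, 321, 333]
360 [350, 353, 322, 315, 258, 247, 273, 271, 258, 269, 612, 612, 624, 635, 605, 601, 612, 627, 628, 608, 612, 626, 632, 633, 627, 603, 324, 333]
0.034 298 [[-59.1, 36.5], [-59.0, 81.3], [-58.9, 126.1]]
0.012 281 [[-57.6, 31.0], [-57.4, 81.5], [-57.3, 132.0]]
0.034 346 [[-27.1, 34.2], [-27.0, 81.3], [-26.8, 128.4]]
[[277.50034713 294.25768505]
 [277.4969849  273.81155187]
 [277.49348143 252.50652565]]
```

The wrist view shows the long bar lying square on the base, its near top edge at row 298 (x = -59 mm from the fence) and the cup clear at upper right. Descend behind it and push it to the long fence.

```bash
python3 -m inch '[0.03,0,1.1,0, 0.03,0,1.1,0, 0,0,0.8,0, 0,0,0.4,0, 0,0,0,0]'
python3 -m inch '[-0.5,0,0,0, -0.6,0,0,0, -0.5,0,0,0, -0.5,0,0,0, -0.5,0,0,0]'
python3 -m inch '[-0.4,0,0,0, -0.3,0,0,0, -0.3,0,0,0, -0.1,0,0,0, 0,0,0,0]'
```

```text
clock: 10.82
tcp_pos: [0.5266, -0.1445, 0.0177]
orientation: [-0.001, 0.223, 0.975, 0.0]
wrist_force: [-0.2, 0.3, 0.1]
finger_gap: 0.0853
grip_force: 0.0
clock: 11.23
tcp_pos: [0.5514, -0.1563, 0.0188]
orientation: [0.0, 0.223, 0.975, -0.0]
wrist_force: [-0.3, 1.0, 1.5]
finger_gap: 0.0859
grip_force: 0.5
clock: 11.65
tcp_pos: [0.561, -0.161, 0.0184]
orientation: [0.0, 0.223, 0.975, -0.0]
wrist_force: [0.2, -0.4, 0.5]
finger_gap: 0.0854
grip_force: 0.0
```

```bash
python3 -m inch '[-0.15,0,0,0, -0.15,0,0,0, -0.15,0,0,0, -0.1,0,0,0, 0,0,0,0]'
python3 -c "
from h import *
s=get_state();print(Bd(s['tcp_pos']),s['wrist_force'])"
```

```text
clock: 12.07
tcp_pos: [0.5646, -0.1628, 0.0183]
orientation: [-0.001, 0.222, 0.975, 0.0]
wrist_force: [-4.3, 0.7, 1.6]
finger_gap: 0.0854
grip_force: 2.1
[-0.04393296  0.0797981 ] [-4.34537334  0.68659804  1.58317275]
```

```bash
python3 -m inch '[-0.1,0,0,0, -0.1,0,0,0, 0,0,0,0, 0,0,0,0, 0,0,0,0]'
python3 -m inch '[-0.1,0,0,0, -0.1,0,0,0, 0,0,0,0, 0,0,0,0, 0,0,0,0]'
python3 -c "
from h import *
s=get_state();print(Bd(s['tcp_pos']),s['wrist_force'])"
```

```text
clock: 12.48
tcp_pos: [0.5647, -0.1626, 0.0181]
orientation: [-0.003, 0.222, 0.975, 0.001]
wrist_force: [-8.2, 2.7, 7.0]
finger_gap: 0.0857
grip_force: 4.4
clock: 12.9
tcp_pos: [0.5648, -0.1625, 0.0178]
orientation: [-0.004, 0.222, 0.975, 0.001]
wrist_force: [-12.7, 4.5, 8.6]
finger_gap: 0.0852
grip_force: 6.6
[-0.04384055  0.08009193] [-12.65816697   4.46272663   8.59465618]
```

Seated against the long fence at 13 N. Next, press its end toward the short fence with the jaws shut.

```bash
python3 -m inch '[0.5,0,0,0, 0.8,0,0,0, 0,0,-2.4,0, 0,0,-2.4,0, 0,0,-2.4,0]'
python3 -m inch '[-0.4,2.5,0,0, -0.9,2.5,0,0, -0.9,2.5,0,0, -0.9,2.5,0,0, -0.6,0.6,0,0]' -1 40
python3 -m inch '[0,0,0,0, 0,0,0,0, 0,0,0,0, 0,0,0,0, 0,0,0,0]'
python3 - <<'E'
from h import *
import h; h.PSI0=2.69
s=get_state(); print(s['finger_gap'],Bd(s['tcp_pos']),s['tcp_pos'])
plan((*W(-.019,.187),.03,2.695,4),(*W(-.019,.174),.03,2.695,6))
E
```

```text
clock: 13.32
tcp_pos: [0.5574, -0.1593, 0.0911]
orientation: [0.0, 0.223, 0.975, -0.0]
wrist_force: [0.7, 1.0, -0.8]
finger_gap: 0.0854
grip_force: 0.0
clock: 13.73
tcp_pos: [0.6395, -0.0772, 0.091]
orientation: [0.002, 0.221, 0.975, 0.001]
wrist_force: [0.0, 0.0, -0.9]
finger_gap: 0.0255
grip_force: 0.0
clock: 14.15
tcp_pos: [0.636, -0.0807, 0.0905]
orientation: [-0.0, 0.223, 0.975, -0.0]
wrist_force: [0.6, -0.1, 0.4]
finger_gap: -0.0001
grip_force: 0.0
-6.0022510199427135e-05 [-0.01492663  0.18464209] [ 0.63603267 -0.08070075  0.09051775]
[0.1,0.06,1.51,-0.001, 0.1,0.06,1.51,-0.001, 0.1,0.06,1.51,-0.001, 0.1,0.06,1.51,-0.001, -0,-0.22,-0,-0]
[-0,-0.22,-0,-0, -0,-0.22,-0,-0, -0,-0.22,-0,-0, -0,-0.22,-0,-0, -0,-0.22,-0,-0]
```

```bash
python3 -m inch '[0.1,0.06,1.8,0, 0.1,0.06,1.8,0, 0.1,0.06,1.5,0, 0.1,0.06,0.9,0, 0,0,0,0]'
python3 -m inch '[0,-0.3,0,0, 0,-0.3,0,0, 0,-0.2,0,0, 0,-0.2,0,0, 0,-0.1,0,0]'
python3 -c "
from h import *
s=get_state();print(Bd(s['tcp_pos']),s['wrist_force'])"
```

```text
clock: 14.57
tcp_pos: [0.632, -0.0758, 0.0282]
orientation: [-0.002, 0.223, 0.975, 0.0]
wrist_force: [0.4, -0.0, -0.7]
finger_gap: -0.0004
grip_force: 0.0
clock: 14.98
tcp_pos: [0.6299, -0.0864, 0.0314]
orientation: [0.001, 0.223, 0.975, -0.0]
wrist_force: [0.1, 0.7, 0.7]
finger_gap: 0.0002
grip_force: 0.0
[-0.01800504  0.17685527] [0.12069629 0.66984823 0.65275747]
```

```bash
python3 -m inch '[0,-0.15,0,0, 0,-0.15,0,0, 0,-0.1,0,0, 0,0,0,0, 0,0,0,0]'
python3 -m inch '[0,-0.1,0,0, 0,-0.1,0,0, 0,0,0,0, 0,0,0,0, 0,0,0,0]'
python3 -c "
from h import *
s=get_state();print(Bd(s['tcp_pos']),s['wrist_force'])"
```

```text
clock: 15.4
tcp_pos: [0.628, -0.0891, 0.0307]
orientation: [0.0, 0.222, 0.975, 0.0]
wrist_force: [0.3, 2.3, 1.4]
finger_gap: 0.0001
grip_force: 1.2
clock: 15.82
tcp_pos: [0.6279, -0.0892, 0.0308]
orientation: [0.001, 0.222, 0.975, 0.002]
wrist_force: [3.0, 7.3, 0.7]
finger_gap: 0.0002
grip_force: 4.1
[-0.01853842  0.17343658] [3.02398021 7.29159069 0.69624196]
```

```bash
python3 -m inch '[0,-0.1,0,0, 0,-0.05,0,0, 0,0,0,0, 0,0,0,0, 0,0,0,0]'
python3 -m inch '[0,0.4,0,0, 0,0.8,0,0, 0,0,-2.8,0, 0,0,-3.5,0, 0,0,-3.5,0]'
python3 -m inch '[0,0,-2,0, 0,0,0,0, 0,0,0,0, 0,0,0,0, 0,0,0,0]' 1
python3 - <<'E'
from h import *
import h; h.PSI0=2.69
ci=eyes.camera_info("top")
print("pot",cast(ci,[(201,158)],.1),cast(ci,[(185,110),(168,133),(211,132)],.2),"bowl",cast(ci,[(131,172)],.045))
im=eyes.read_camera("top")
for c in blobs(im,*BAR,150): print(c.mean(0).round(),rect(cast(ci,c,.022)).round(4))
plan((.44,.10,.16,3.1),(.488,.387,.15,3.366))
E
```

```text
clock: 16.23
tcp_pos: [0.6279, -0.0894, 0.0308]
orientation: [0.001, 0.221, 0.975, 0.003]
wrist_force: [5.7, 11.3, 0.7]
finger_gap: -0.0002
grip_force: 6.1
clock: 16.65
tcp_pos: [0.6301, -0.0815, 0.1281]
orientation: [-0.002, 0.223, 0.975, -0.001]
wrist_force: [0.8, 0.5, 1.5]
finger_gap: -0.0001
grip_force: 0.0
clock: 17.07
tcp_pos: [0.6302, -0.0815, 0.1465]
orientation: [-0.002, 0.223, 0.975, -0.0]
wrist_force: [-0.1, -0.3, -1.1]
finger_gap: 0.0601
grip_force: 0.0
pot [[0.69134546 0.2027625 ]] [[0.74931341 0.21643678]
 [0.70251367 0.2455274 ]
 [0.70470383 0.1654487 ]] bowl [[0.67899304 0.36813722]]
[172. 296.] [ 0.41    0.2678  0.0559  0.0315 -0.3062]
[120. 259.] [0.4912 0.3836 0.1021 0.04   0.221 ]
[3.13,1.01,-0.17,-0.051, 3.07,1.17,-0.17,-0.051, 3.01,1.32,-0.17,-0.051, 2.94,1.48,-0.17,-0.051, 2.86,1.62,-0.17,-0.051]
[2.77,1.77,-0.17,-0.051, 2.68,1.91,-0.17,-0.051, 2.58,2.04,-0.17,-0.051, -0.4,3.21,0.11,-0.03, -0.5,3.2,0.11,-0.03]
[-0.59,3.18,0.11,-0.03, -0.68,3.16,0.11,-0.03, -0.78,3.14,0.11,-0.03, -0.87,3.11,0.11,-0.03, -0.96,3.09,0.11,-0.03]
[-1.05,3.06,0.11,-0.03, -1.14,3.02,0.11,-0.03, 0,0,0,0, 0,0,0,0, 0,0,0,0]
```

```bash
python3 -m inch '[3.13,1.01,-0.17,-0.051, 3.07,1.17,-0.17,-0.051, 3.01,1.32,-0.17,-0.051, 2.94,1.48,-0.17,-0.051, 2.86,1.62,-0.17,-0.051]'
python3 -m inch '[2.77,1.77,-0.17,-0.051, 2.68,1.91,-0.17,-0.051, 2.58,2.04,-0.17,-0.051, -0.4,3.21,0.11,-0.03, -0.5,3.2,0.11,-0.03]'
python3 -m inch '[-0.59,3.18,0.11,-0.03, -0.68,3.16,0.11,-0.03, -0.78,3.14,0.11,-0.03, -0.87,3.11,0.11,-0.03, -0.96,3.09,0.11,-0.03]'
python3 -m inch '[-1.05,3.06,0.11,-0.03, -1.14,3.02,0.11,-0.03, 0,0,0,0, 0,0,0,0, 0,0,0,0]'
python3 -m inch '[0,0,0,0, 0,0,0,0, 0,0,0,0, 0,0,0,0, 0,0,0,0]'
python3 - <<'E'
from h import *
import h; h.PSI0=3.36
s=get_state(); M=rot(s['orientation']); print(s['clock'],np.round(s['tcp_pos'],4),np.arctan2(M[1,0],M[0,0])+2*np.pi,np.round(s['joint_pos'],2))
ci=eyes.camera_info("wrist"); im=eyes.read_camera("wrist"); cv2.imwrite("pics/w4.png",im[:,:,::-1])
for c in blobs(im,*BAR,800):
    r=rect(cast(ci,c,.022)); print(c.mean(0).round(),r.round(4))
    if r[2]>.09: plan((r[0],r[1],.015,r[4]+np.pi,5))
E
```

```text
clock: 17.53
tcp_pos: [0.5102, 0.0324, 0.1555]
orientation: [-0.001, 0.096, 0.995, -0.0]
wrist_force: [-0.3, 0.5, 0.5]
finger_gap: 0.0857
grip_force: 0.0
clock: 17.95
tcp_pos: [0.4491, 0.1642, 0.1591]
orientation: [-0.001, -0.01, 1.0, -0.0]
wrist_force: [0.7, -0.5, 0.4]
finger_gap: 0.0855
grip_force: 0.0
clock: 18.37
tcp_pos: [0.4772, 0.3243, 0.1528]
orientation: [-0.001, -0.085, 0.996, -0.001]
wrist_force: [-0.1, -0.5, -0.5]
finger_gap: 0.0854
grip_force: 0.0
clock: 18.78
tcp_pos: [0.4874, 0.3861, 0.1507]
orientation: [-0.001, -0.114, 0.993, -0.001]
wrist_force: [-0.5, 0.5, 0.4]
finger_gap: 0.0853
grip_force: 0.0
clock: 19.2
tcp_pos: [0.4885, 0.3864, 0.1525]
orientation: [0.0, -0.114, 0.993, 0.0]
wrist_force: [-0.4, 0.3, 0.3]
finger_gap: 0.0853
grip_force: 0.0
19.2 [0.4885 0.3864 0.1525] 3.369862264121232 [ 0.54  0.44  0.01  1.14 -0.    0.31]
[277. 203.] [0.4901 0.3861 0.1011 0.0323 0.2215]
[-0.03,-0.02,2.75,0.001, -0.03,-0.02,2.75,0.001, -0.03,-0.02,2.75,0.001, -0.03,-0.02,2.75,0.001, -0.03,-0.02,2.75,0.001]
[156.  78.] [ 0.4104  0.2692  0.0556  0.0387 -0.3054]
```

The wrist view measured the short bar at 101 x 32 mm, centre (0.490, 0.386). Grip it.

```bash
python3 -m inch '[-0.03,-0.02,3.4,0.001, -0.03,-0.02,3.4,0.001, -0.03,-0.02,3.2,0.001, -0.03,-0.02,2.3,0.001, -0.03,-0.02,1.4,0.001]'
python3 -m inch '[0,0,0,0, 0,0,0,0, 0,0,0,0, 0,0,0,0, 0,0,0,0]' -1 40
python3 -m inch '[0,0,0,0, 0,0,0,0, 0,0,0,0, 0,0,-1,0, 0,0,-2,0]'
python3 -m inch '[0,0,-3.5,0, 0,0,-3.5,0, 0,0,0,0, 0,0,0,0, 0,0,0,0]'
python3 - <<'E'
from h import *
import h; h.PSI0=3.36
s=get_state();print(s['tcp_pos'])
plan((.44,.11,.12,2.95),(*W(-.095,.055),.11,2.695))
E
```

```text
clock: 19.67
tcp_pos: [0.4882, 0.385, 0.0119]
orientation: [-0.002, -0.112, 0.994, -0.001]
wrist_force: [-0.2, -0.0, 0.1]
finger_gap: 0.0853
grip_force: 0.0
clock: 20.08
tcp_pos: [0.4914, 0.3871, 0.0173]
orientation: [0.002, -0.112, 0.994, 0.001]
wrist_force: [0.0, 0.2, -1.3]
finger_gap: 0.0314
grip_force: 41.1
clock: 20.5
tcp_pos: [0.488, 0.3851, 0.0436]
orientation: [-0.002, -0.112, 0.994, -0.001]
wrist_force: [0.6, -0.3, -0.6]
finger_gap: 0.0312
grip_force: 41.2
clock: 20.92
tcp_pos: [0.4898, 0.3862, 0.1154]
orientation: [0.0, -0.112, 0.994, 0.0]
wrist_force: [-0.6, -0.2, -1.0]
finger_gap: 0.031
grip_force: 41.2
[0.48975074 0.38617017 0.11544341]
[1.37,-3.23,-0.06,0.052, 1.2,-3.29,-0.06,0.052, 1.03,-3.35,-0.06,0.052, 0.86,-3.4,-0.06,0.052, 0.68,-3.44,-0.06,0.052]
[0.5,-3.47,-0.06,0.052, 0.32,-3.49,-0.06,0.052, 0.14,-3.5,-0.06,0.052, -1.48,-3.19,0.12,0.032, -1.58,-3.14,0.12,0.032]
[-1.68,-3.09,0.12,0.032, -1.78,-3.03,0.12,0.032, -1.88,-2.98,0.12,0.032, -1.97,-2.91,0.12,0.032, -2.06,-2.85,0.12,0.032]
[-2.15,-2.78,0.12,0.032, 0,0,0,0, 0,0,0,0, 0,0,0,0, 0,0,0,0]
```

```bash
python3 -m inch '[1.37,-3.23,-0.06,0.052, 1.2,-3.29,-0.06,0.052, 1.03,-3.35,-0.06,0.052, 0.86,-3.4,-0.06,0.052, 0.68,-3.44,-0.06,0.052]'
python3 -m inch '[0.5,-3.47,-0.06,0.052, 0.32,-3.49,-0.06,0.052, 0.14,-3.5,-0.06,0.052, -1.48,-3.19,0.12,0.032, -1.58,-3.14,0.12,0.032]'
python3 -m inch '[-1.68,-3.09,0.12,0.032, -1.78,-3.03,0.12,0.032, -1.88,-2.98,0.12,0.032, -1.97,-2.91,0.12,0.032, -2.06,-2.85,0.12,0.032]'
python3 -m inch '[-2.15,-2.78,0.12,0.032, 0,0,0,0, 0,0,0,0, 0,0,0,0, 0,0,0,0]'
python3 -m inch '[0,0,0,0, 0,0,0,0, 0,0,0,0, 0,0,0,0, 0,0,0,0]'
python3 - <<'E'
from h import *
s=get_state(); M=rot(s['orientation']); print(s['clock'],np.round(s['tcp_pos'],4),Bd(s['tcp_pos']),np.arctan2(M[1,0],M[0,0]),np.round(s['joint_pos'],2))
ci=eyes.camera_info("wrist"); im=eyes.read_camera("wrist"); cv2.imwrite("pics/w5.png",im[:,:,::-1])
z=s['tcp_pos'][2]+.022-.0165
for c in blobs(im,*BAR,800): print(c.mean(0).round(),c.min(0),c.max(0),rect(Bd(cast(ci,c[c[:,1]<250],z))).round(4))
E
```

```text
clock: 21.33
tcp_pos: [0.4567, 0.212, 0.1163]
orientation: [-0.002, 0.019, 1.0, -0.001]
wrist_force: [1.8, -0.6, -0.3]
finger_gap: 0.0311
grip_force: 41.2
clock: 21.75
tcp_pos: [0.4547, 0.0408, 0.1162]
orientation: [-0.002, 0.128, 0.992, -0.0]
wrist_force: [1.1, -0.6, -1.8]
finger_gap: 0.031
grip_force: 41.2
clock: 22.17
tcp_pos: [0.4979, -0.1299, 0.1099]
orientation: [-0.002, 0.207, 0.978, 0.0]
wrist_force: [0.3, 0.6, -1.0]
finger_gap: 0.0313
grip_force: 41.2
clock: 22.58
tcp_pos: [0.5065, -0.1613, 0.1094]
orientation: [-0.001, 0.221, 0.975, 0.0]
wrist_force: [-0.4, 0.3, -1.5]
finger_gap: 0.0313
grip_force: 41.2
clock: 23.0
tcp_pos: [0.5078, -0.1624, 0.1106]
orientation: [0.0, 0.222, 0.975, -0.0]
wrist_force: [-0.1, 1.3, -0.8]
finger_gap: 0.0309
grip_force: 41.2
23.0 [ 0.5078 -0.1624  0.1106] [-0.09532013  0.05564666] 2.6945276731280075 [-0.46  0.31 -0.29  0.97 -0.   -0.01]
[187. 226.] [170 174] [205 298] [-0.1273  0.0167  0.0337  0.0121  0.0017]
[278. 262.] [232 163] [323 354] [-0.1295  0.0557  0.0382  0.0317 -0.0012]
```

View pics/w5.png

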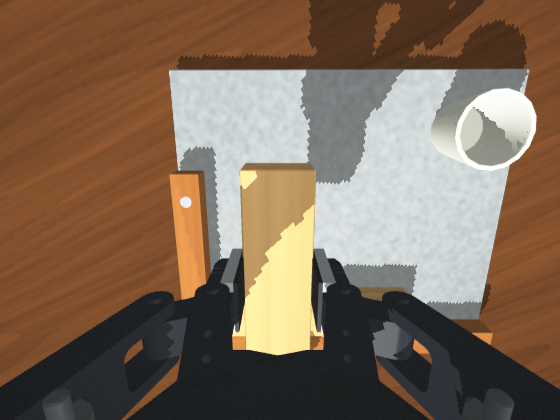

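The view shows the held short bar parallel to the short fence, about 40 mm from it and 16 mm short of the long bar. Lower and release it close by.

```bash
python3 -m inch '[-0.25,-0.25,2,0, -0.25,-0.25,2,0, -0.25,-0.25,2,0, -0.2,-0.25,1.3,0, 0,0,0.5,0]'
python3 -m inch '[0,0,0.2,0, 0,0,0.1,0, 0,0,0.1,0, 0,0,0,0, 0,0,0,0]'
python3 -m inch '[0,0,0.05,0, 0,0,0,0, 0,0,0,0, 0,0,0,0, 0,0,0,0]'
```

```text
clock: 23.47
tcp_pos: [0.5108, -0.1757, 0.0303]
orientation: [-0.001, 0.222, 0.975, 0.0]
wrist_force: [-0.7, 0.0, -0.5]
finger_gap: 0.031
grip_force: 41.2
clock: 23.88
tcp_pos: [0.5126, -0.1761, 0.0293]
orientation: [0.001, 0.222, 0.975, -0.0]
wrist_force: [-0.2, -0.1, -1.4]
finger_gap: 0.0309
grip_force: 41.2
clock: 24.3
tcp_pos: [0.5126, -0.1761, 0.0291]
orientation: [0.001, 0.222, 0.975, -0.0]
wrist_force: [-1.4, 0.3, 4.3]
finger_gap: 0.0313
grip_force: 41.8
```

```bash
python3 -m inch '[0,0,0,0, 0,0,0,0, 0,0,0,0, 0,0,0,0, 0,0,0,0]' 0.1
python3 -m inch '[0,0,-1,0, 0,0,-2,0, 0,0,-2,0, 0,0,-1,0, 0,0,0,0]'
python3 - <<'E'
from h import *
import h; h.PSI0=2.69
s=get_state(); print(Bd(s['tcp_pos']),s['tcp_pos'])
ci=eyes.camera_info("wrist"); im=eyes.read_camera("wrist")
for c in blobs(im,*BAR,500): print(c.mean(0).round(),rect(Bd(cast(ci,c,.034))).round(4), (Bd(cast(ci,c,.034)).max(0)*1e3).round(1),(Bd(cast(ci,c,.034)).min(0)*1e3).round(1))
plan((*W(-.09,.088),.09,4.267))
E
```

```text
clock: 24.72
tcp_pos: [0.512, -0.1759, 0.0278]
orientation: [-0.0, 0.222, 0.975, -0.0]
wrist_force: [-0.1, -0.2, -0.3]
finger_gap: 0.047
grip_force: 0.0
clock: 25.13
tcp_pos: [0.5139, -0.1769, 0.0909]
orientation: [0.003, 0.222, 0.975, -0.001]
wrist_force: [-0.1, -0.3, -0.1]
finger_gap: 0.0472
grip_force: 0.0
[-0.08362546  0.04517754] [ 0.51386565 -0.17685226  0.09088927]
[406. 292.] [-0.0373  0.1348  0.039   0.0134  1.5692] [-30.6 154.3] [-44.  115.3]
[186. 218.] [-0.0899 -0.0119  0.0806  0.0137  0.007 ] [-49.6  -4.9] [-130.2  -18.7]
[276. 267.] [-0.0622  0.0326  0.1474  0.0858  0.2041] [11.6 88.5] [-137.4    1.5]
[0.04,0.31,-0,-0.112, 0,0.31,-0,-0.112, -0.03,0.31,-0,-0.112, -0.06,0.3,-0,-0.112, -0.1,0.29,-0,-0.112]
[-0.13,0.28,-0,-0.112, -0.16,0.26,-0,-0.112, -0.19,0.24,-0,-0.112, -0.22,0.22,-0,-0.112, -0.24,0.2,-0,-0.112]
[-0.26,0.17,-0,-0.112, -0.28,0.14,-0,-0.112, -0.29,0.11,-0,-0.112, -0.3,0.07,-0,-0.112, 0,0,0,0]
```

```bash
python3 -m inch '[0.04,0.31,0,-0.112, 0,0.31,0,-0.112, -0.03,0.31,0,-0.112, -0.06,0.3,0,-0.112, -0.1,0.29,0,-0.112]' 0.18
python3 -m inch '[-0.13,0.28,0,-0.112, -0.16,0.26,0,-0.112, -0.19,0.24,0,-0.112, -0.22,0.22,0,-0.112, -0.24,0.2,0,-0.112]'
python3 -m inch '[-0.26,0.17,0,-0.112, -0.28,0.14,0,-0.112, -0.29,0.11,0,-0.112, -0.3,0.07,0,-0.112, 0,0,0,0]'
python3 -m inch '[0,0,0,0, 0,0,0,0, 0,0,0,0, 0,0,0,0, 0,0,0,0]'
python3 - <<'E'
from h import *
import h; h.PSI0=4.26
s=get_state(); M=rot(s['orientation']); print(s['clock'],s['finger_gap'],s['tcp_pos'],Bd(s['tcp_pos']),np.arctan2(M[1,0],M[0,0])+2*np.pi)
cv2.imwrite("pics/w6.png",eyes.read_camera("wrist")[:,:,::-1])
plan((*W(-.09,.088),.026,4.267,4))
E
```

```text
clock: 25.6
tcp_pos: [0.5161, -0.1607, 0.0865]
orientation: [-0.001, -0.059, 0.998, 0.0]
wrist_force: [-0.1, 0.3, -0.2]
finger_gap: 0.0505
grip_force: 0.0
clock: 26.02
tcp_pos: [0.521, -0.1461, 0.0865]
orientation: [-0.001, -0.332, 0.943, 0.001]
wrist_force: [0.0, -1.0, -0.8]
finger_gap: 0.05
grip_force: 0.0
clock: 26.43
tcp_pos: [0.525, -0.1341, 0.0866]
orientation: [-0.001, -0.533, 0.846, 0.001]
wrist_force: [-0.4, -0.2, 0.3]
finger_gap: 0.0504
grip_force: 0.0
clock: 26.85
tcp_pos: [0.5257, -0.135, 0.0878]
orientation: [-0.0, -0.531, 0.847, -0.0]
wrist_force: [-0.4, 0.3, -0.7]
finger_gap: 0.0504
grip_force: 0.0
26.85 0.0504168282884834 [ 0.52574565 -0.1349901   0.08783616] [-0.0909781   0.08806708] 4.260757959186563
[0,-0.02,1.55,-0.002, 0,-0.02,1.55,-0.002, 0,-0.02,1.55,-0.002, 0,-0.02,1.55,-0.002, 0,0,0,0]
```

View pics/w6.png

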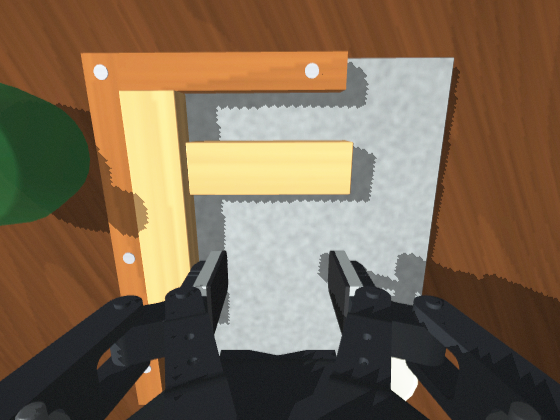

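The view shows the long bar flush in the corner (edges at columns 120–185). The short bar is parallel to the short fence at rows 142–194. Push it to that fence.

```bash
python3 -m inch '[0,-0.02,1.8,-0.002, 0,-0.02,1.8,-0.002, 0,-0.02,1.5,-0.002, 0,-0.02,1.0,0, 0,0,0,0]'
python3 -m inch '[0.5,0,0,0, 0.6,0,0,0, 0.5,0,0,0, 0.5,0,0,0, 0.5,0,0,0]'
python3 -m inch '[0.4,0,0,0, 0.4,0,0,0, 0.3,0,0,0, 0.2,0,0,0, 0,0,0,0]'
python3 -c "
from h import *
s=get_state();print(Bd(s['tcp_pos']),s['wrist_force'])"
```

```text
clock: 27.32
tcp_pos: [0.525, -0.1346, 0.0248]
orientation: [-0.001, -0.534, 0.846, 0.001]
wrist_force: [0.1, 0.1, 0.0]
finger_gap: 0.0503
grip_force: 0.0
clock: 27.73
tcp_pos: [0.5157, -0.1595, 0.0277]
orientation: [0.001, -0.534, 0.846, -0.001]
wrist_force: [0.9, 0.7, 0.5]
finger_gap: 0.0503
grip_force: 0.3
clock: 28.15
tcp_pos: [0.5095, -0.1708, 0.0269]
orientation: [-0.0, -0.534, 0.846, -0.0]
wrist_force: [-0.3, 0.1, 0.2]
finger_gap: 0.0506
grip_force: 0.0
[-0.09015844  0.04873942] [-0.27116658  0.12849794  0.19492832]
```

Expected fence contact is at y ≈ 43 mm.

```bash
python3 -m inch '[0.15,0,0,0, 0.15,0,0,0, 0.15,0,0,0, 0.1,0,0,0, 0,0,0,0]'
python3 -m inch '[0.1,0,0,0, 0.1,0,0,0, 0.1,0,0,0, 0,0,0,0, 0,0,0,0]'
python3 -c "
from h import *
s=get_state();print(Bd(s['tcp_pos']),s['wrist_force'])"
```

```text
clock: 28.57
tcp_pos: [0.5072, -0.1755, 0.0268]
orientation: [-0.0, -0.534, 0.846, -0.0]
wrist_force: [-0.2, 0.0, 0.5]
finger_gap: 0.0503
grip_force: 0.0
clock: 28.98
tcp_pos: [0.507, -0.1761, 0.0269]
orientation: [0.002, -0.534, 0.845, 0.001]
wrist_force: [3.6, 7.8, 0.5]
finger_gap: 0.0505
grip_force: 4.4
[-0.09019853  0.0429074 ] [3.61574742 7.82208982 0.46850225]
```

```bash
python3 -m inch '[0.1,0,0,0, 0.1,0,0,0, 0,0,0,0, 0,0,0,0, 0,0,0,0]'
python3 -m inch '[-0.5,0,0,0, -0.8,0,0,0, 0,0,-2.5,0, 0,0,-2.5,0, 0,0,-2,0]'
python3 -m inch '[0.7,1.5,0,0, 0.7,1.5,0,0, 0.7,1.5,0,0, 0.7,1.5,0,0, 0.7,1.5,0,0]' -1 40
python3 -m inch '[0,0,0,0, 0,0,0,0, 0,0,0,0, 0,0,0,0, 0,0,0,0]'
python3 - <<'E'
from h import *
import h; h.PSI0=4.26
s=get_state(); print(s['clock'],s['finger_gap'],s['tcp_pos'],Bd(s['tcp_pos']))
ci=eyes.camera_info("wrist"); im=eyes.read_camera("wrist"); cv2.imwrite("pics/w7.png",im[:,:,::-1])
for c in blobs(im,*BAR,500): P=Bd(cast(ci,c,.034))*1e3; print(c.mean(0).round(),P.max(0).round(1),P.min(0).round(1))
plan((*W(-.165,.018),.03,4.267,4))
E
```

```text
clock: 29.4
tcp_pos: [0.5069, -0.1761, 0.027]
orientation: [0.004, -0.535, 0.845, 0.002]
wrist_force: [6.5, 12.9, 0.6]
finger_gap: 0.0507
grip_force: 7.7
clock: 29.82
tcp_pos: [0.5109, -0.168, 0.098]
orientation: [-0.0, -0.534, 0.846, -0.0]
wrist_force: [0.5, 0.2, -0.1]
finger_gap: 0.0505
grip_force: 0.0
clock: 30.23
tcp_pos: [0.4273, -0.1675, 0.0969]
orientation: [-0.0, -0.534, 0.846, -0.0]
wrist_force: [0.4, -0.0, 0.7]
finger_gap: 0.0001
grip_force: 0.0
clock: 30.65
tcp_pos: [0.4289, -0.1677, 0.0969]
orientation: [0.0, -0.534, 0.845, -0.0]
wrist_force: [-0.4, -0.9, 0.4]
finger_gap: 0.0
grip_force: 0.0
30.65 3.278269971897553e-05 [ 0.42893027 -0.16770352  0.09691362] [-0.16419032  0.01676942]
[ 13. 204.] [16.5 16.5] [  4.2 -19.5]
[116. 238.] [ 15.  121.4] [-139.1  -22.9]
[-0.03,0.02,1.67,0, -0.03,0.02,1.67,0, -0.03,0.02,1.67,0, -0.03,0.02,1.67,0, 0,0,0,0]
```

```bash
python3 -m inch '[-0.03,0.02,2.0,0, -0.03,0.02,2.0,0, -0.03,0.02,1.7,0, -0.03,0.02,1.0,0, 0,0,0,0]'
python3 -m inch '[0,-0.3,0,0, 0,-0.3,0,0, 0,-0.2,0,0, 0,-0.2,0,0, 0,-0.1,0,0]'
python3 -m inch '[0,-0.15,0,0, 0,-0.15,0,0, 0,-0.1,0,0, 0,0,0,0, 0,0,0,0]'
python3 -c "
from h import *
s=get_state();print(Bd(s['tcp_pos']),s['wrist_force'])"
```

```text
clock: 31.12
tcp_pos: [0.4265, -0.1651, 0.0277]
orientation: [-0.001, -0.534, 0.846, 0.002]
wrist_force: [-0.1, 1.6, -0.5]
finger_gap: 0.0003
grip_force: 0.0
clock: 31.53
tcp_pos: [0.4388, -0.1714, 0.0306]
orientation: [0.0, -0.534, 0.846, -0.001]
wrist_force: [0.8, -0.3, -0.0]
finger_gap: 0.0001
grip_force: 0.0
clock: 31.95
tcp_pos: [0.4414, -0.1725, 0.0299]
orientation: [-0.0, -0.534, 0.846, -0.0]
wrist_force: [0.3, 0.1, 0.2]
finger_gap: -0.0001
grip_force: 0.0
[-0.15089781  0.01781935] [0.28436525 0.09618648 0.15956347]
```

```bash
python3 -m inch '[0,-0.15,0,0, 0,-0.15,0,0, 0,-0.1,0,0, 0,0,0,0, 0,0,0,0]'
python3 -m inch '[0,-0.1,0,0, 0,-0.1,0,0, 0,0,0,0, 0,0,0,0, 0,0,0,0]'
python3 -m inch '[0,-0.1,0,0, 0,-0.1,0,0, 0,0,0,0, 0,0,0,0, 0,0,0,0]'
python3 -c "
from h import *
s=get_state();print(Bd(s['tcp_pos']),s['wrist_force'])"
```

```text
clock: 32.37
tcp_pos: [0.4452, -0.1743, 0.0299]
orientation: [0.0, -0.534, 0.846, -0.0]
wrist_force: [0.5, 0.2, 0.3]
finger_gap: 0.0002
grip_force: 0.0
clock: 32.78
tcp_pos: [0.4456, -0.1744, 0.0296]
orientation: [-0.001, -0.534, 0.846, 0.001]
wrist_force: [-5.3, 2.0, 3.8]
finger_gap: -0.0004
grip_force: 2.7
clock: 33.2
tcp_pos: [0.4457, -0.1744, 0.0293]
orientation: [-0.002, -0.534, 0.846, 0.002]
wrist_force: [-8.5, 3.2, 5.8]
finger_gap: 0.0
grip_force: 4.8
[-0.14618247  0.0179347 ] [-8.51087983  3.21045232  5.83790672]
```

```bash
python3 -m inch '[0,-0.1,0,0, 0,-0.05,0,0, 0,0,0,0, 0,0,0,0, 0,0,0,0]'
python3 -m inch '[0,0.4,0,0, 0,0.8,0,0, 0,0,-3,0, 0,0,-3,0, 0,0,-3,0]'
python3 -m inch '[-1.4,-1.5,-0.5,0, -1.4,-1.5,-0.5,0, -1.4,-1.5,-0.5,0, -1.4,-1.5,-0.5,0, -1.4,-1.5,-0.5,0]'
python3 -m inch '[0,0,0,0, 0,0,0,0, 0,0,0,0, 0,0,0,0, 0,0,0,0]'
python3 - <<'E'
from h import *
s=get_state(); print(s['clock'],Bd(s['tcp_pos']),s['tcp_pos'])
im=eyes.read_camera("wrist"); ci=eyes.camera_info("wrist")
px=proj(ci,[(*W(x,y),.03) for x,y in((0,0),(-.14,0),(0,.15))]); print(px.round())
cv2.imwrite("pics/w8.png",cv2.resize(im[:,:,::-1],(784,588),interpolation=cv2.INTER_CUBIC))
E
```

```text
clock: 33.62
tcp_pos: [0.4457, -0.1744, 0.0291]
orientation: [-0.002, -0.534, 0.846, 0.003]
wrist_force: [-12.0, 4.3, 8.2]
finger_gap: -0.0001
grip_force: 6.4
clock: 34.03
tcp_pos: [0.439, -0.1713, 0.1208]
orientation: [0.0, -0.534, 0.846, -0.0]
wrist_force: [0.5, -0.9, -0.0]
finger_gap: 0.0002
grip_force: 0.0
clock: 34.45
tcp_pos: [0.5385, -0.1404, 0.1456]
orientation: [0.001, -0.534, 0.846, -0.001]
wrist_force: [-0.0, -0.4, -1.3]
finger_gap: -0.0
grip_force: 0.0
clock: 34.87
tcp_pos: [0.5361, -0.1406, 0.1446]
orientation: [-0.0, -0.534, 0.846, 0.0]
wrist_force: [-0.0, -0.3, -0.3]
finger_gap: -0.0
grip_force: 0.0
34.8667 [-0.07924019  0.08744722] [ 0.53606629 -0.14061569  0.14464742]
[[174.  98.]
 [358.  98.]
 [189. 277.]]
```

View pics/w8.png

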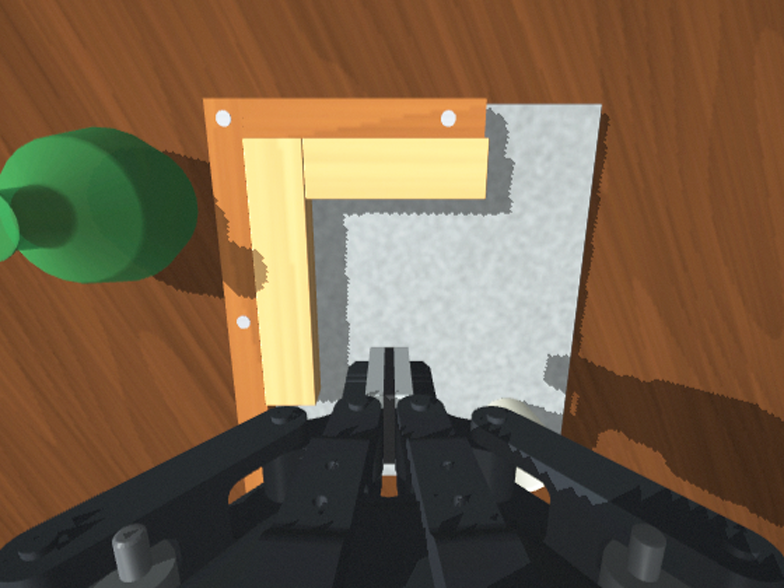

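The view shows both bars seated: the long bar flush in the corner at (243,139), and the short bar along the short fence (row 139) with its end meeting the long bar at column 302. One enlarged crop to check the joints.

Run:
```python
from h import *
im=eyes.read_camera("wrist"); cv2.imwrite("pics/w9.png",cv2.resize(im[90:160,155:260,::-1],None,fx=7,fy=7,interpolation=cv2.INTER_NEAREST))
```

```text
(no output)
```

View pics/w9.png

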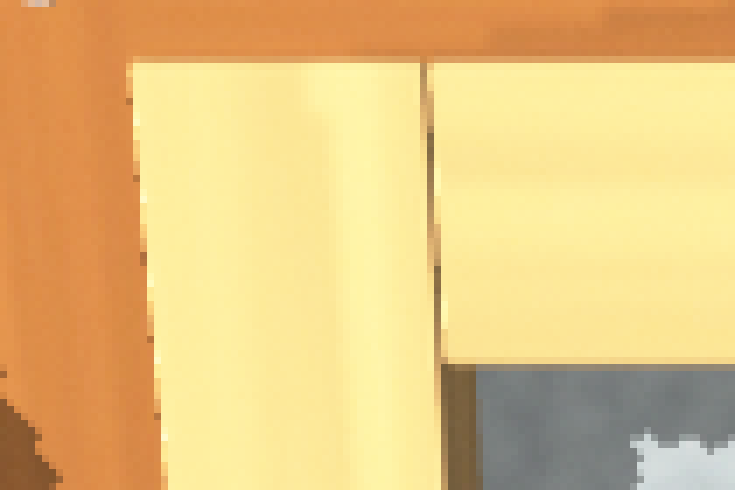

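A hairline of about half a pixel shows between the bars, so I'll press the short bar's end home once more, harder.

Run:
```python
import h; h.PSI0=4.26
h.plan((*h.W(-.158,.017),.125,4.267,5),(*h.W(-.158,.017),.029,4.267,5))
```

```text
[1.41,1.58,0.4,0, 1.41,1.58,0.4,0, 1.41,1.58,0.4,0, 1.41,1.58,0.4,0, 1.41,1.58,0.4,0]
[-0,0,1.92,-0, -0,0,1.92,-0, -0,0,1.92,-0, -0,0,1.92,-0, -0,0,1.92,-0]
```

```bash
python3 -m inch '[1.41,1.58,0.4,0, 1.41,1.58,0.4,0, 1.41,1.58,0.4,0, 1.41,1.58,0.4,0, 1.41,1.58,0.4,0]'
python3 -m inch '[0,0,2.6,0, 0,0,2.6,0, 0,0,2.2,0, 0,0,1.5,0, 0,0,0.7,0]'
python3 -m inch '[0,-0.3,0,0, 0,-0.3,0,0, 0,-0.2,0,0, 0,-0.2,0,0, 0,-0.1,0,0]'
python3 -m inch '[0,-0.1,0,0, 0,-0.1,0,0, 0,-0.1,0,0, 0,-0.1,0,0, 0,0,0,0]'
python3 -c "
from h import *
s=get_state();print(Bd(s['tcp_pos']),s['wrist_force'])"
```

```text
clock: 35.38
tcp_pos: [0.4341, -0.1704, 0.1247]
orientation: [-0.0, -0.534, 0.846, -0.0]
wrist_force: [-0.9, 0.0, 0.9]
finger_gap: 0.0001
grip_force: 0.0
clock: 35.8
tcp_pos: [0.4336, -0.1696, 0.027]
orientation: [-0.001, -0.534, 0.846, 0.001]
wrist_force: [-0.7, -0.1, 0.1]
finger_gap: 0.0
grip_force: 0.0
clock: 36.22
tcp_pos: [0.4453, -0.175, 0.0296]
orientation: [-0.0, -0.534, 0.846, -0.0]
wrist_force: [-4.2, 1.7, 3.2]
finger_gap: 0.0
grip_force: 2.2
clock: 36.63
tcp_pos: [0.4455, -0.1748, 0.0285]
orientation: [-0.002, -0.534, 0.846, 0.003]
wrist_force: [-9.5, 3.5, 7.5]
finger_gap: -0.0002
grip_force: 5.3
[-0.14619419  0.01752697] [-9.52952333  3.47518602  7.49853218]
```

```bash
python3 -m inch '[0,-0.2,0,0, 0,-0.2,0,0, 0,-0.2,0,0, 0,0,0,0, 0,0,0,0]'
python3 -c "
from h import *
s=get_state();print(Bd(s['tcp_pos']),s['wrist_force'])"
python3 -m inch '[0,0.4,0,0, 0,0.9,0,0, 0,0.5,-2,0, 0,0,-3.5,0, 0,0,-3.5,0]'
python3 - <<'E'
import h; h.PSI0=4.26
h.plan((*h.W(-.035,.1),.13,4.267,5))
E
```

```text
clock: 37.05
tcp_pos: [0.4458, -0.1747, 0.0274]
orientation: [-0.005, -0.534, 0.846, 0.007]
wrist_force: [-20.5, 6.8, 14.6]
finger_gap: 0.0002
grip_force: 11.3
[-0.14601796  0.01776245] [-20.46989332   6.82543126  14.6077048 ]
clock: 37.47
tcp_pos: [0.4373, -0.171, 0.1194]
orientation: [-0.0, -0.534, 0.846, 0.001]
wrist_force: [1.0, -1.1, 0.0]
finger_gap: -0.0001
grip_force: 0.0
[-1.65,-2.41,-0.21,0, -1.65,-2.41,-0.21,0, -1.65,-2.41,-0.21,0, -1.65,-2.41,-0.21,0, -1.65,-2.41,-0.21,0]
```

```bash
python3 -m inch '[-1.65,-2.41,-0.21,0, -1.65,-2.41,-0.21,0, -1.65,-2.41,-0.21,0, -1.65,-2.41,-0.21,0, -1.65,-2.41,-0.21,0]'
python3 -m inch '[0,0,0,0, 0,0,0,0, 0,0,0,0, 0,0,0,0, 0,0,0,0]'
python3 - <<'E'
from h import *
im=eyes.read_camera("wrist"); ci=eyes.camera_info("wrist")
a=proj(ci,[(*W(x,y),.034) for x,y in((0.008,-.008),(-.06,.05))]); print(a.round())
x0,x1=sorted(a[:,0].astype(int)); y0,y1=sorted(a[:,1].astype(int))
k=cv2.resize(im[y0:y1,x0:x1,::-1],None,fx=6,fy=6,interpolation=cv2.INTER_NEAREST)[:600,:800]; cv2.imwrite("pics/w10.png",k)
g=im.sum(2).astype(int); j=proj(ci,[(*W(-.032,.016),.034)])[0].astype(int); print(j,g[j[1]-8:j[1]+12:4,j[0]-7:j[0]+8].tolist())
E
```

```text
clock: 37.88
tcp_pos: [0.5847, -0.1488, 0.1304]
orientation: [0.001, -0.534, 0.846, -0.001]
wrist_force: [0.6, -1.4, 0.9]
finger_gap: 0.0001
grip_force: 0.0
clock: 38.3
tcp_pos: [0.5813, -0.149, 0.1295]
orientation: [-0.0, -0.533, 0.846, 0.0]
wrist_force: [0.2, 0.2, -0.6]
finger_gap: 0.0004
grip_force: 0.0
[[215.  65.]
 [312. 151.]]
[274 102] [[655, 650, 647, 645, 642, 642, 644, 437, 563, 635, 633, 632, 634, 635, 632], [656, 653, 647, 643, 644, 640, 644, 444, 573, 645, 644, 641, 645, 643, 644], [657, 651, 646, 643, 644, 640, 645, 448, 588, 654, 652, 652, 652, 650, 650], [656, 651, 646, 644, 641, 639, 648, 454, 580, 650, 647, 646, 646, 647, 644], [658, 652, 649, 646, 644, 641, 649, 453, 569, 641, 639, 635, 637, 636, 638]]
```

View pics/w10.png

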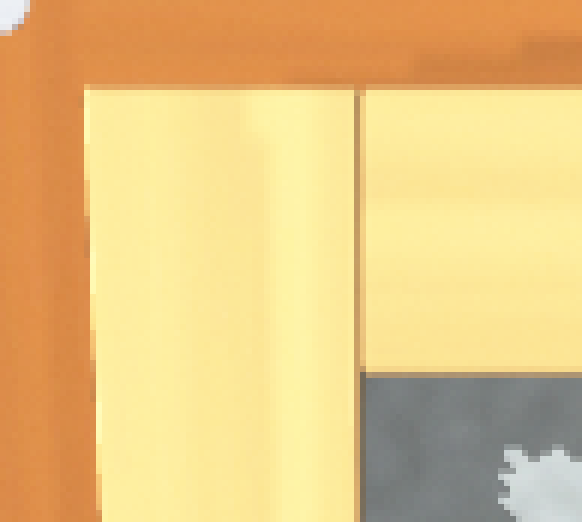

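The close view shows tight joints: corner at (88,88), butt joint at column 358. The last push met rigid contact, 0.2 mm of travel up to 21 N. The gripper is clear of everything, so I'm handing in.

```bash
python3 -c "
from workcell import env
print(env.hand_in())"
```

```text
the job is handed in; nothing more can be done
None
```

The job is handed in at about 38 s: the long bar is seated in the fence corner and the short bar lies along the short fence, butted against the long bar. A hairline under about 0.5 mm still shows at that joint in the close view, although it met rigid contact at 21 N. I never touched the offcut, cup, flask, brush pot or bowl, but I made no final check of where they stand.

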